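# Clear the seal tester and close its cover

## Robot

A 6-joint arm with a two-finger parallel gripper is mounted at the origin on the work surface. World frame = base frame: x ahead of the robot, y to its left, z up, the work surface at z = 0. Lengths are in m, angles in rad, forces in N, time in s.
With the tool pointing down it reaches from about 0.4 to 0.825 m from the base axis. Payload 7 kg.
Tool frame: the origin (TCP) lies midway between the tips of the shut fingers; the grasp point (between the pads) lies 19 mm behind it; z points along the fingers, y is the line along which they close (so a half turn about z gives the same grasp; the last joint's range is limited). The gripper opens to 85 mm and grips with 20 to 120 N. Pads are 22 mm wide; open, the fingers measure 114 mm over their backs; the gripper's body (76 mm by 85 mm) begins 54 mm behind the grasp point. The pads swing forward as they close: fully open they stand 13 mm farther back than shut.
Start: joints at [-0.846, 0.359, 0.012, 0, -1.224, -0.288], TCP at [0.286, -0.612, 0.231] pointing down, gripper open.
Joint ranges: [-3.07, 3.07], [-1.43, 2.12], [-1.02, 1.25], [-3.03, 1.67], [-3.05, -0], [-3.03, 3.03]. Speed limits (rad/s): [2.39, 2.39, 3.01, 3.14, 3.14, 3.14].

## Interface

Orientations are given as a unit quaternion [x, y, z, w].
In Python, from station import readout, cams, job, nets gives the robot as it stands.
- The arm moves only by the tool move_arm, never from a script. Its argument "deltas" is a list of rows, each an object with "delta_pos": the shift along the tool's x, y, z scaled (see below), a list of three; "twist": the turn, a rotation vector about the tool's x, y, z scaled (see below), a list of three. A call has 1 to 20 rows; each row is the pose to reach, as a shift and turn from the pose commanded when the call began, along the tool's axes at that moment; what a row does not reach only later rows make up. The controller multiplies each number of a shift by 500 mm and each number of a turn by 30 degrees. A row lasts 1/8 s, in which the tool goes at most 62.5 mm and 10.7 degrees, less where a joint would pass 70% of its speed; a pose out of reach is approached as far as the arm can. A call with a number of a shift or a turn outside -1 to 1 is refused whole. A call with a gripper value outside its range is refused whole. "jaw" is the opening, from -1 (shut) to 1 (fully open), set as the call begins (left out, the last holds). The fingers move at their own pace and stop on an object; "grip_force" is the grip in N (left out, the last holds). Time passes only in rows, so rows that repeat a pose let the fingers close. It gives the time, the measured TCP pose, the force, the opening and the grip force at its end, in the units of the state.
- readout.sense(): the state, without advancing time (a new reading comes with each control period).
- cams.camera(name): name is "side" or "top" or "wrist"; returns (picture, depth): 480x640x3 uint8, red, green, blue; 480x640 float32, m along the optical axis (not along the pixel's ray), 0 where there is no reading.
- cams.get_calibration(name): a dict with "camera_matrix" (3x3 intrinsics, pixels), "rvec" (rotation vector, rad) and "tvec" (3), from world to camera coordinates, as OpenCV has them; the wrist camera has in their place "tool_from_camera" (4x4, takes a point from camera to tool coordinates, whose origin is the TCP and whose axes are the flange's). Camera axes: x right, y down, z forward; pixel columns grow to the right and rows downward; lengths in m; the calibration is good to about 2 mm. A picture is of the moment at which its call begins: read the wrist's pose just before it. get_calibration takes no time and is no camera call.
- job.finish_job(): hands the job in; it is judged then, once.
Trained networks look in the newest picture that a camera, given by its name, has taken for a name from the list of things; names that differ only in an ending like _2 or _b are one class to them, and where a whole thing is asked for, a point or a joint stands for the part that bears it (a point fixed in the world has none). Each returns a list of dicts, best first, with "confidence" (0 to 1); they miss things now and then, are a little off and sometimes report something else, mostly with a low value. They report only what shows in the picture. A call takes as long as a camera call. They do not tell look-alikes from the thing itself.
- nets.masks_of(name, camera): "mask" (480x640 bool, what is visible of it) and "bbox" ([centre column, centre row, width, height] as shares, 0 to 1, of the picture: columns of its width, rows of its height, round what is visible of it).
- nets.spot_point(name, camera): "location" ([column, row] as shares, 0 to 1, of the picture: columns of its width, rows of its height: a listed point, or the origin of a listed thing).
The state is a dict: "time": time; "joint_pos": joint angles; "qvel": joint speeds; "joint_efforts": joint torques, N m; "tcp_pos": TCP position; "tool_rot": TCP orientation; "force": force on the tool from outside, world axes, zero at the start; "torque": the same for the moment, N m; "grip_width": opening from 0.0 (shut) to 1.0 (fully open); "finger_force": force on a finger pad.
Only numpy, scipy, OpenCV 4.12 (cv2) and the standard library are available. Lean on these libraries where they do the work, as an engineer would, in place of code of your own. Each camera call takes 0.05 s, during which the arm holds its last target. There are 200 camera calls.

## Task

The seal tester has been left open with a brass pry bar lying across a black seal on its bed. Lay the bar flat and wholly on the green tool mat and set the black seal flat on the floor of the perforated tray, putting both down rather than dropping them and leaving the teal seal, the brush and the tin where they are. Only when both are off the bed, swing the tester's cover down gently until it is fully shut, and let go.

Things in the scene. Friction and masses are not known exactly. Their poses are not given: they have to be found in the camera images.
- tester: Bench seal tester, fixed: white block 230 (x) x 210 (y) x 50 mm high with a flat steel bed on top. Origin: centre of its underside, on the table; its -x side (three small buttons) faces the robot, +x is the hinge side. Bed surface at z = 50 mm.
- cover (a joint): Angle of the tester's hinged cover, rad: 0 fully shut (flat on the bed, at its stop), about 1.57 upright, at most 1.75. The cover is a blue and silver plate 198 mm long, 200 wide, 10 thick, 0.8 kg, that stands above the far edge when open; its stiff hinge keeps it at any angle where it is left (about 5 N at the handle moves it, 9 N at most).
- hinge (a point): Centre of the cover's hinge line, in the tester's frame at x = 108, y = 0, z = 52 mm. The line runs along the tester's y. Fixed to the tester.
- handle (a point): Middle of the cover's red handle, a round bar 14 mm thick and 116 mm long (102 mm free between its two legs) parallel to the hinge line, 248 mm from it, 46 mm beyond the plate's free edge. With the cover shut it is at tester x = -140, z = 58 mm, in front of the block; with the cover upright it is on top. The point's x axis points from the handle towards the hinge.
- seal: Black hard seal ring, outer diameter 100, inner 72, height 24 mm, 0.11 kg, lying flat. Origin: centre of its underside, z along the ring's axis. It starts on the tester's bed, with the bar lying across it.
- bar: Brass pry bar 170 long, 18 wide, 16 mm high, 0.38 kg (0.3 to 0.5); the last 20 mm at +x is a tip only 8 mm high. Origin: middle of its underside, x along its length, z up. Starts lying across the top of the black seal.
- bar_butt (a point): Middle of the bar's butt end, bar x = -85, z = 8 mm.
- bar_tip (a point): Tip end of the bar, bar x = +85, z = 8 mm.
- tray: Square perforated aluminium tray, fixed, 240 x 240 mm outside, walls 5 mm thick and 20 high, floor 5 mm thick (inside 230 x 230). Origin: centre of its underside, axes along its sides. It stands on either the left or the right of the tester.
- mat: Square green tool mat, fixed, 240 x 240 x 6 mm. Origin: centre of its underside, axes along its sides. It lies on the side of the tester where the tray is not.
- teal_seal: Bystander: teal ring, outer diameter 66, inner 44, height 14 mm, lying in the tray. Origin: centre of its underside.
- brush: Bystander: hand brush 170 mm long, 20 high, its head (+x half) 42 wide and wooden handle 20 wide, lying on the mat towards the mat's +y edge, roughly along the mat's x. Origin: underside, mid-length, x along its length.
- tin: Bystander: low yellow tin with a white lid, diameter 56, height 55 mm, standing on the mat towards the mat's -y edge. Origin: centre of its underside.
Things that resemble listed ones, but are neither listed nor needed, are in the scene too. Of the things shaped like the seal, the black one is meant. There is more than one size of the bar; the one meant has the size given above.

How it is judged:
By the outcome, as a careful person would: the job done as asked, in the order asked, and still so for the second after the job is handed in, with the robot touching nothing.
It also fails if it takes over 72 s, if anything falls off the work surface, if the arm or the gripper's body presses on something with over 40 N, if the wrist force passes 120 N, or if a joint passes its speed limit or range.

## Working session

There is one attempt and no reset: what is moved stays moved. The work goes in short steps, Python scripts to look and compute and a tool call to move; the robot and the scene stay as the last step left them, time stands still between calls to the robot, and variables do not carry over. Pictures are saved under pics/ and viewed, at most 10 in all, crops included, and the job is handed in when it is done.

Besides the shell and the picture viewer there is one more tool, called as name([rows], argument=value, ...), one row to a line, values as JSON. move_arm: Moves the arm, as the interface text tells. Its arguments: {"type":"object","properties":{"deltas":{"type":"array","items":{"type":"object","properties":{"delta_pos":{"type":"array","items":{"type":"number","minimum":-1,"maximum":1}},"twist":{"type":"array","items":{"type":"number","minimum":-1,"maximum":1}}}}},"jaw":{"type":"number"},"grip_force":{"type":"number"}},"required":["deltas"]}

```bash
ls; mkdir -p pics
cat > h.py <<'E'
import numpy as np, cv2
from station import readout, cams, job, nets
from scipy.spatial.transform import Rotation as R
def cal(n):
    c=cams.get_calibration(n);K=np.array(c["camera_matrix"])
    if n=="wrist":
        s=readout.sense();T=np.eye(4);T[:3,:3]=R.from_quat(s["tool_rot"]).as_matrix();T[:3,3]=s["tcp_pos"]
        M=T@np.array(c["tool_from_camera"])   # world from cam
    else:
        M=np.eye(4);r=cv2.Rodrigues(np.array(c["rvec"],float))[0];M[:3,:3]=r.T;M[:3,3]=-r.T@np.array(c["tvec"],float).ravel()
    return K,M
def shot(n,f=None):
    K,M=cal(n);p,d=cams.camera(n)
    if f: cv2.imwrite("pics/"+f,p[:,:,::-1])
    return p,d,K,M
def world(d,K,M):
    v,u=np.mgrid[:480,:640]
    P=np.stack([(u-K[0,2])/K[0,0]*d,(v-K[1,2])/K[1,1]*d,d],-1)
    W=P@M[:3,:3].T+M[:3,3]; W[d==0]=np.nan
    return W
E
python3 - <<'E'
from h import *
a=shot("top","top1.png");b=shot("side","side1.png")
for n,x in(("top",a),("side",b)): np.savez(n+"1",p=x[0],d=x[1],K=x[2],M=x[3]);print(n,x[3].round(3))
for t in "tester seal bar tray mat teal_seal brush tin handle bar_tip bar_butt hinge".split():
    for n in("top","side"):
        print(t,n,[(np.round(np.array(r["location"])*[640,480]).tolist(),round(r["confidence"],2)) for r in nets.spot_point(t,n)][:4])
print(readout.sense())
cv2.imwrite("pics/both.png",np.hstack([cv2.resize(a[0],(400,300)),cv2.resize(b[0],(400,300))])[:,:,::-1])
E
```

```text
pics
top [[ 0.014 -0.994  0.113  0.408]
 [-1.    -0.014  0.003  0.012]
 [-0.002 -0.113 -0.994  1.376]
 [ 0.     0.     0.     1.   ]]
side [[-0.776 -0.338  0.533 -0.129]
 [-0.631  0.428 -0.647  0.844]
 [-0.009 -0.838 -0.546  0.788]
 [ 0.     0.     0.     1.   ]]
tester top [([350.0, 231.0], 0.93)]
tester side [([324.0, 258.0], 0.59)]
seal top [([342.0, 229.0], 0.79), ([294.0, 328.0], 0.79)]
seal side [([320.0, 242.0], 0.68), ([367.0, 315.0], 0.6), ([296.0, 143.0], 0.45)]
bar top [([345.0, 232.0], 0.9), ([231.0, 165.0], 0.85)]
bar side [([325.0, 236.0], 0.55), ([199.0, 285.0], 0.44)]
tray top [([470.0, 264.0], 0.61)]
tray side [([405.0, 222.0], 0.73), ([298.0, 343.0], 0.17)]
mat top [([202.0, 264.0], 0.91), ([356.0, 186.0], 0.23)]
mat side [([245.0, 346.0], 0.68)]
teal_seal top [([440.0, 278.0], 0.61)]
teal_seal side [([400.0, 229.0], 0.82)]
brush top [([166.0, 254.0], 0.84), ([354.0, 185.0], 0.52)]
brush side [([212.0, 357.0], 0.7)]
tin top [([229.0, 302.0], 0.89)]
tin side [([320.0, 217.0], 0.71), ([301.0, 340.0], 0.7), ([321.0, 256.0], 0.57)]
handle top [([362.0, 160.0], 0.92)]
ha
[... 398 characters left out ...]
s': array([-8.45919896e-01,  3.58614661e-01,  1.19248512e-02, -9.03420936e-06,
       -1.22413405e+00, -2.88101687e-01]), 'qvel': array([-6.34362066e-04,  1.19936636e-03,  1.55865995e-03,  2.07344424e-04,
        8.80179523e-05,  2.04847021e-03]), 'joint_efforts': array([ 5.26029471e-04, -5.82991791e+01,  2.93658096e+01,  6.94237456e+00,
       -6.95045583e-04, -1.59466936e-05]), 'tcp_pos': array([ 0.28551545, -0.61161705,  0.23130196]), 'tool_rot': array([-2.16654082e-01,  9.76248436e-01,  1.40993780e-05, -2.96343013e-06]), 'force': array([ 0.39164607, -0.99051833,  0.64261647]), 'torque': array([ 0.01868322,  0.02442819, -0.00586695]), 'finger_force': 0.0, 'grip_width': 1.0034100949789015}
```

View pics/top1.png

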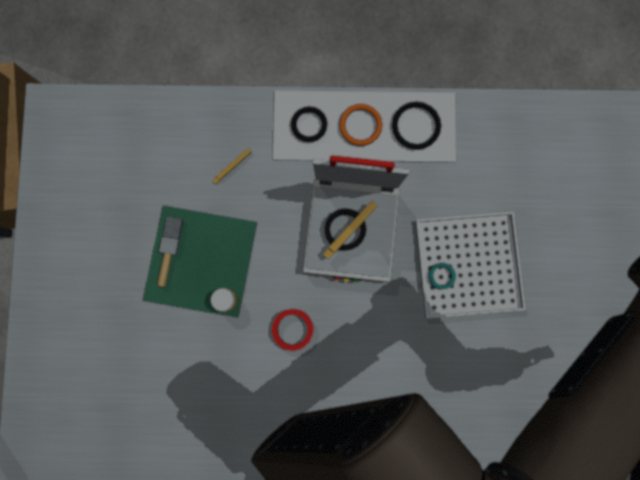

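View pics/side1.png

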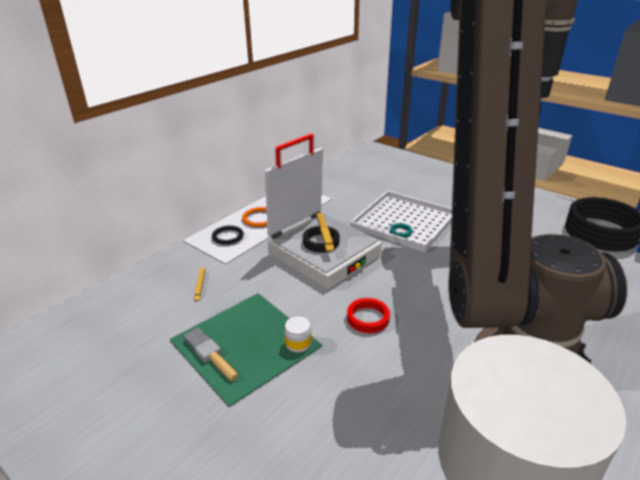

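The top view shows the wanted bar at (350,231), running from (376,204) to (326,258), on the black seal at (345,229). The mat is at (202,264), the tray at (470,264) and the handle at (362,162).

Possible mix-ups:
- **Bar:** there is a smaller one at (231,165).
- **Seal:** black rings at (309,123) and (416,125), orange at (361,123), red at (292,330).

I choose the bar and the black ring on the tester bed. Next I'll measure from both views.

```bash
cat > m.py <<'E'
from h import *
def L(n):
    z=np.load(n+"1.npz");return z["p"],z["d"],z["K"],z["M"]
def rect(W,m,name,z0,z1):
    P=W[m];P=P[(P[:,2]>z0)&(P[:,2]<z1)]
    r=cv2.minAreaRect((P[:,:2]*1000).astype(np.float32))
    print(name,len(P),"c",np.round(r[0],1),"s",np.round(r[1],1),"a",round(r[2],1),"z med/95",np.round(np.percentile(P[:,2],[5,50,95])*1000,1));return P
E
python3 - <<'E'
from m import *
for n in("top","side"):
    p,d,K,M=L(n);W=world(d,K,M);h=cv2.cvtColor(p,cv2.COLOR_RGB2HSV);H,S,V=[h[...,i].astype(int) for i in range(3)]
    x,y=W[...,0],W[...,1]
    print(n,"table z",np.nanmedian(W[300:420,100:160,2]))
    bed=(abs(x-.52)<.15)&(abs(y+.03)<.14)
    yel=(H>12)&(H<30)&(S>110)&(V>80)
    rect(W,yel&bed,"bar",.06,.12)
    rect(W,yel&(x>.5)&(y>.12),"bar2",.0,.05)
    blk=(V<60)&bed
    P=rect(W,blk,"seal",.062,.085)
    rect(W,bed&(V>60)&~yel,"bed",.045,.056)
    rect(W,(H>60)&(H<90)&(S>100)&(V>40)&(y>.1),"mat",-.01,.015)
    rect(W,(abs(x-.49)<.17)&(y<-.14)&(y>-.45)&(V>60),"tray",.012,.03)
    rect(W,(abs(x-.49)<.12)&(y<-.18)&(y>-.38)&(V>60),"trayfloor",.0,.012)
    rect(W,(H>78)&(H<100)&(S>110)&(y<-.15)&(x>.3)&(y>-.45),"teal",.0,.04)
    rect(W,(y>.15)&(abs(x-.48)<.2)&(y<.5),"brushtin",.013,.08)
    rect(W,(y>.15)&(abs(x-.48)<.2)&(y<.5),"tin",.04,.08)
    rect(W,((H<8)|(H>172))&(S>120)&(x>.5),"handle",.15,.4)
    rect(W,(abs(y+.03)<.18)&(x>.4)&(x<.8),"cover",.12,.25)
E
```

```text
top table z -0.0004988384452362382
bar 509 c [574.6 -34.6] s [ 17.5 165.8] a 48.2 z med/95 [81.5 89.8 94.9]
bar2 207 c [742.1 259.8] s [ 12.7 116.9] a 44.6 z med/95 [ 3.9 10.7 16.7]
seal 542 c [577.3 -22.8] s [96.6 95.6] a 30.4 z med/95 [69.1 74.3 78.7]
bed 5576 c [573.  -38.7] s [209.1 213.3] a 84.5 z med/95 [46.1 50.2 54.6]
mat 7179 c [502.9 330.7] s [235.4 233.4] a 80.7 z med/95 [ 1.3  6.  10.5]
tray 1363 c [ 503.5 -330.6] s [240.4 242.8] a 5.5 z med/95 [12.7 19.6 24.6]
trayfloor 6333 c [ 490. -280.] s [200.  239.9] a 90.0 z med/95 [ 1.   5.5 10.1]
teal 217 c [ 473.8 -261.6] s [56.2 61.2] a 1.1 z med/95 [15.2 19.1 23.8]
brushtin 1445 c [504.7 329.4] s [231.6 234.7] a 79.4 z med/95 [15.5 25.8 63.2]
tin 446 c [409.7 262.3] s [52.8 53.2] a 49.1 z med/95 [48.  60.3 64.7]
handle 389 c [681.5 -48.9] s [124.5  11.8] a 84.1 z med/95 [280.2 306.3 310.3]
cover 1008 c [683.7 -49. ] s [198.5   8.2] a 84.8 z med/95 [126.6 190.1 245.1]
side table z 0.0002874073853995074
bar 299 c [570.2 -34.6] s [ 27.6 173.7] a 47.8 z med/95 [74.1 88.6 92.3]
bar2 210 c [645.8 329.4] s [ 32.8 343.3] a 55.6 z med/95 [ 6.1 12.2 25.1]
seal 292 c [572.5 -14.7] s [94.6 89.8] a 23.8 z med/95 [62.8 72.  76. ]
bed 2469 c [568.2 -33.8] s [211.6 211.8] a 84.6 z med/95 [46.3 49.9 52.8]
mat 6558 c [501.1 337.2] s [235.8 238.8] a 80.4 z med/95 [3.8 6.2 8.6]
tray 869 c [ 501.  -327.7] s [243.2 249.7] a 6.0 z med/95 [12.6 17.9 21.9]
trayfloor 2180 c [ 489.9 -280.3] s [199.1 240.1] a 89.7 z med/95 [0.9 5.1 9.5]
teal 132 c [ 470.7 -256.4] s [57.3 61.7] a 32.7 z med/95 [ 9.2 16.6 20.3]
brushtin 1800 c [429.7 321.6] s [389.2 148. ] a 42.5 z med/95 [16.6 25.9 61.8]
tin 539 c [407.  268.8] s [53.6 54.7] a 75.1 z med/95 [42.5 60.  62.9]
handle 296 c [678.8 -42.3] s [126.6  14.6] a 84.4 z med/95 [256.7 299.9 307.3]
cover 2445 c [681.9 -47. ] s [206.   19.4] a 82.4 z med/95 [127.1 187.3 243.7]
```

move_arm([
  {"delta_pos": [-0.97,0.78,-0.06],"twist": [0,0,-1]},
  {"delta_pos": [-0.97,0.78,-0.06],"twist": [0,0,-1]},
  {"delta_pos": [-0.97,0.78,-0.06],"twist": [0,0,-1]},
  {"delta_pos": [-0.97,0.78,-0.06],"twist": [0,0,-1]},
  {"delta_pos": [-0.97,0.78,-0.06],"twist": [0,0,-1]},
  {"delta_pos": [-0.97,0.78,-0.06],"twist": [0,0,-1]},
  {"delta_pos": [-0.97,0.78,-0.06],"twist": [0,0,-1]},
  {"delta_pos": [-0.97,0.78,-0.06],"twist": [0,0,-1]},
  {"delta_pos": [-0.97,0.78,-0.06],"twist": [0,0,-1]},
  {"delta_pos": [-0.97,0.78,-0.06],"twist": [0,0,-1]},
  {"delta_pos": [-0.97,0.78,-0.06],"twist": [0,0,-1]},
])

```text
time: 2.68
tcp_pos: [0.5615, -0.0497, 0.2612]
tool_rot: [-0.464, 0.886, -0.0, 0.0]
force: [-0.0, -0.6, -0.4]
grip_width: 0.998
finger_force: 0.0
```

move_arm([
  {"delta_pos": [0,0,0],"twist": [0,0,-1]},
  {"delta_pos": [0,0,0],"twist": [0,0,-1]},
  {"delta_pos": [0,0,0],"twist": [0,0,-1]},
])

```text
time: 3.05
tcp_pos: [0.5596, -0.0537, 0.2613]
tool_rot: [-0.678, 0.735, 0.0, -0.0]
force: [-0.7, -0.4, 0.4]
grip_width: 1.002
finger_force: 0.0
```

move_arm([
  {"delta_pos": [0,0,0],"twist": [0,0,-1]},
  {"delta_pos": [0,0,0],"twist": [0,0,-1]},
  {"delta_pos": [0,0,0],"twist": [0,0,-1]},
])

```text
time: 3.42
tcp_pos: [0.5596, -0.0539, 0.2614]
tool_rot: [0.845, -0.535, 0.0, -0.0]
force: [1.2, -0.3, 0.1]
grip_width: 0.998
finger_force: 0.0
```

move_arm([
  {"delta_pos": [0,0,0],"twist": [0,0,-0.77]},
  {"delta_pos": [0,0,0],"twist": [0,0,-0.77]},
  {"delta_pos": [0,0,0],"twist": [0,0,-0.77]},
  {"delta_pos": [0,0,0],"twist": [0,0,-0.77]},
])

```text
time: 3.92
tcp_pos: [0.5598, -0.0535, 0.2614]
tool_rot: [0.933, -0.359, 0.0, -0.0]
force: [0.4, -0.6, 0.1]
grip_width: 1.001
finger_force: 0.0
```

```bash
cat >> h.py <<'E'
def go(pos,yawy=None):
    s=readout.sense();Rt=R.from_quat(s["tool_rot"]).as_matrix()
    dp=Rt.T@(np.array(pos)-s["tcp_pos"])/.5
    tz=None
    if yawy is not None:
        cur=np.degrees(np.arctan2(Rt[1,1],Rt[0,1])); e=(yawy-cur+180)%360-180; tz=round(-e/30,3)
    print("move",dp.round(3),"twist z",tz)
def colors(p):
    h=cv2.cvtColor(p,cv2.COLOR_RGB2HSV);return [h[...,i].astype(int) for i in range(3)]
E
python3 - <<'E'
from m import *
p,d,K,M=shot("wrist","w1.png");np.savez("w1",p=p,d=d,K=K,M=M)
W=world(d,K,M);H,S,V=colors(p)
yel=(H>12)&(H<30)&(S>110)&(V>80)
P=rect(W,yel,"bar",.06,.12)
Q=P[P[:,2]>.085];rect(W,yel,"bartop",.085,.12)
c=P[:,:2].mean(0)
u=np.array([-.745,.667])
t=(P[:,:2]-c)@u
for a in np.arange(-.08,.09,.02):
    k=abs(t-a)<.005
    if k.sum(): print(round(a,2),k.sum(),np.percentile(P[k,2],[20,90]).round(4))
rect(W,V<60,"seal",.068,.08)
for n in("bar","bar_tip","bar_butt","seal"):
    print(n,[(np.round(np.array(r["location"])*[640,480]).tolist(),round(r["confidence"],2)) for r in nets.spot_point(n,"wrist")][:3])
E
```

```text
bar 3228 c [574.4 -33.2] s [ 17.6 169.5] a 48.1 z med/95 [82.8 90.5 91.8]
bartop 2932 c [582.3 -40.2] s [ 17.5 148.4] a 48.1 z med/95 [89.2 90.6 91.8]
-0.08 18 [0.0885 0.0901]
-0.06 245 [0.0899 0.0914]
-0.04 232 [0.0899 0.0915]
-0.02 207 [0.0899 0.0915]
0.0 205 [0.09   0.0914]
0.02 185 [0.0901 0.0916]
0.04 180 [0.0899 0.0916]
0.06 166 [0.0899 0.0914]
0.08 122 [0.0823 0.0836]
seal 3564 c [607.8 -41.5] s [193.4 161.3] a 84.4 z med/95 [70.9 74.6 76.2]
bar [([31.0, 253.0], 0.7), ([289.0, 214.0], 0.64), ([291.0, 185.0], 0.29)]
bar_tip [([35.0, 296.0], 0.87), ([292.0, 293.0], 0.74)]
bar_butt [([284.0, 118.0], 0.66)]
seal [([333.0, 374.0], 0.71)]
```

View pics/w1.png

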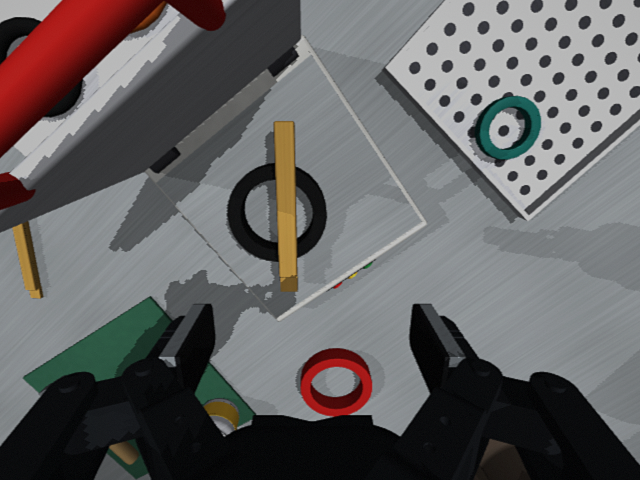

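The wrist view shows the wanted bar (170 × 18 mm, lying flat) at (286,205) across the black ring at (277,211), with the tip end at (289,283). The short bar at (28,260) and the red ring at (336,382) are the look-alikes and stay put.

Run:
```python
from m import *
z=np.load("w1.npz");p,d,K,M=[z[k] for k in "pdKM"];W=world(d,K,M);H,S,V=colors(p)
print("cam",M[:3,3], cams.get_calibration("wrist")["tool_from_camera"])
v,u=np.mgrid[:480,:640]
k=(V<60)&(np.hypot(u-277,v-211)<62)&(W[...,2]>.071)&(W[...,2]<.079)
P=W[k];c,r=cv2.minEnclosingCircle((P[:,:2]*1000).astype(np.float32));print("seal",c,r,np.median(P[:,2]))
rect(W,(V>60)&(S<60)&(v<330),"bed",.046,.054)
red=((H<6)|(H>174))&(S>120);rect(W,red&(v<230),"handle",.2,.4)
rect(W,(H>60)&(H<90)&(S>100)&(v<470),"mat",0,.02)
rect(W,(V>60)&(u>380),"tray",.013,.026)
rect(W,(H>78)&(H<100)&(S>110)&(u>400)&(v<300),"teal",.01,.04)
go([.574,-.033,.12],228.1)
```

```text
cam [ 0.62159774 -0.10926188  0.40460316] [[-1.35657223e-04 -9.46515868e-01 -3.22657239e-01  8.32520703e-02]
 [ 9.99999973e-01 -6.76764435e-05 -2.21908523e-04  4.81724034e-06]
 [ 1.88203644e-04 -3.22657260e-01  9.46515851e-01 -1.43244387e-01]
 [ 0.00000000e+00  0.00000000e+00  0.00000000e+00  1.00000000e+00]]
seal (578.18017578125, -22.26688575744629) 49.68239974975586 0.07458659421123909
bed 31965 c [579.1 -37.8] s [207.5 224.6] a 84.5 z med/95 [46.8 50.6 51.9]
handle 12812 c [681.6 -47.5] s [129.8  15. ] a 83.1 z med/95 [259.7 305.4 308.1]
mat 8602 c [632.2 110.7] s [483.7 755.4] a 8.0 z med/95 [ 5.6  7.1 19.4]
tray 4445 c [ 317.8 -209.4] s [244.8 604.3] a 67.6 z med/95 [14.7 20.  21.6]
teal 2015 c [ 473.5 -260. ] s [65.2 64.6] a 26.7 z med/95 [13.  19.2 20.8]
move [-0.006 -0.049  0.283] twist z -0.002
```

move_arm([
  {"delta_pos": [-0.048,-0.05,0.15]},
  {"delta_pos": [-0.048,-0.05,0.25]},
  {"delta_pos": [-0.048,-0.05,0.3]},
  {"delta_pos": [-0.048,-0.05,0.33]},
  {"delta_pos": [-0.048,-0.05,0.35]},
  {"delta_pos": [-0.048,-0.05,0.367]},
  {"delta_pos": [-0.048,-0.05,0.367]},
  {"delta_pos": [-0.048,-0.05,0.367]},
])

```text
schema error: expected keys delta_pos, twist
```

move_arm([
  {"delta_pos": [0,0,0]},
  {"delta_pos": [0,0,0]},
  {"delta_pos": [0,0,0]},
  {"delta_pos": [0,0,0]},
  {"delta_pos": [0,0,0]},
  {"delta_pos": [0,0,0]},
  {"delta_pos": [0,0,0]},
], jaw=-1, grip_force=60)

```text
schema error: expected keys delta_pos, twist
```

move_arm([
  {"delta_pos": [-0.048,-0.05,0.15],"twist": [0,0,0]},
  {"delta_pos": [-0.048,-0.05,0.25],"twist": [0,0,0]},
  {"delta_pos": [-0.048,-0.05,0.3],"twist": [0,0,0]},
  {"delta_pos": [-0.048,-0.05,0.33],"twist": [0,0,0]},
  {"delta_pos": [-0.048,-0.05,0.35],"twist": [0,0,0]},
  {"delta_pos": [-0.048,-0.05,0.367],"twist": [0,0,0]},
  {"delta_pos": [-0.048,-0.05,0.367],"twist": [0,0,0]},
  {"delta_pos": [-0.048,-0.05,0.367],"twist": [0,0,0]},
])

```text
time: 5.18
tcp_pos: [0.5593, -0.0184, 0.0786]
tool_rot: [0.934, -0.357, 0.001, -0.0]
force: [0.4, -0.9, 0.6]
grip_width: 1.0
finger_force: 0.0
```

move_arm([
  {"delta_pos": [0,0,0],"twist": [0,0,0]},
  {"delta_pos": [0,0,0],"twist": [0,0,0]},
  {"delta_pos": [0,0,0],"twist": [0,0,0]},
  {"delta_pos": [0,0,0],"twist": [0,0,0]},
  {"delta_pos": [0,0,0],"twist": [0,0,0]},
  {"delta_pos": [0,0,0],"twist": [0,0,0]},
  {"delta_pos": [0,0,0],"twist": [0,0,0]},
], jaw=-1, grip_force=60)

```text
time: 6.05
tcp_pos: [0.5589, -0.0184, 0.0781]
tool_rot: [0.934, -0.357, 0.0, 0.0]
force: [-1.8, -0.5, 6.3]
grip_width: 0.191
finger_force: 60.1
```

move_arm([
  {"delta_pos": [0,0,-0.02],"twist": [0,0,0]},
  {"delta_pos": [0,0,-0.06],"twist": [0,0,0]},
  {"delta_pos": [0,0,-0.12],"twist": [0,0,0]},
  {"delta_pos": [0,0,-0.2],"twist": [0,0,0]},
  {"delta_pos": [0,0,-0.24],"twist": [0,0,0]},
  {"delta_pos": [0,0,-0.24],"twist": [0,0,0]},
])

```text
time: 6.8
tcp_pos: [0.5594, -0.0182, 0.1991]
tool_rot: [0.934, -0.357, 0.001, -0.001]
force: [0.5, 0.3, -3.8]
grip_width: 0.188
finger_force: 59.2
```

Run:
```python
from m import *
p,d,K,M=shot("wrist");W=world(d,K,M);H,S,V=colors(p)
s=readout.sense();print(s["tcp_pos"],s["force"],s["grip_width"])
yel=(H>12)&(H<30)&(S>110)&(V>80)
P=rect(W,yel,"bar",.15,.26)
u=np.array([-.745,.667]);t=(P[:,:2]-s["tcp_pos"][:2])@u
for a in np.arange(-.1,.07,.02):
    k=abs(t-a)<.005
    if k.sum(): print(round(a,2),k.sum(),np.percentile(P[k,2],[20,90]).round(4))
# scene from the top for mat things
p,d,K,M=shot("top");W=world(d,K,M);H,S,V=colors(p);x,y=W[...,0],W[...,1]
yy=(y>.2)&(y<.5)&(x>.35)&(x<.65)&(W[...,2]>.016)&(W[...,2]<.04)
n,l,st,c=cv2.connectedComponentsWithStats(yy.astype(np.uint8))
for i in range(1,n):
    if st[i,4]>80: rect(W,l==i,"obj",.015,.08)
```

```text
[ 0.5584714  -0.01826783  0.19757236] [-0.73955069  0.07304781 -5.12510774] 0.18782401999845136
bar 15588 c [575.4 -32.7] s [ 17.8 170.4] a 48.1 z med/95 [209.5 211.4 212.4]
-0.1 1588 [0.2105 0.2121]
-0.08 1349 [0.2107 0.2121]
-0.06 1174 [0.2108 0.2121]
-0.04 1017 [0.2109 0.2122]
-0.02 872 [0.211  0.2122]
0.0 713 [0.2112 0.2123]
0.02 674 [0.2113 0.2125]
0.04 387 [0.2113 0.2123]
0.06 350 [0.2034 0.2045]
obj 591 c [525.4 408.2] s [ 39.5 168.9] a 89.5 z med/95 [18.5 24.1 29. ]
```

move_arm([
  {"delta_pos": [-0.15,-0.1,0],"twist": [0,0,0]},
  {"delta_pos": [-0.24,-0.17,0],"twist": [0,0,0]},
  {"delta_pos": [-0.34,-0.24,0],"twist": [0,0,-0.3]},
  {"delta_pos": [-0.44,-0.31,0.03],"twist": [0,0,-0.6]},
  {"delta_pos": [-0.52,-0.37,0.07],"twist": [0,0,-0.9]},
  {"delta_pos": [-0.583,-0.417,0.1],"twist": [0,0,-1]},
  {"delta_pos": [-0.583,-0.417,0.1],"twist": [0,0,-1]},
  {"delta_pos": [-0.583,-0.417,0.1],"twist": [0,0,-1]},
])

```text
time: 7.9
tcp_pos: [0.4802, 0.3308, 0.1462]
tool_rot: [0.995, -0.103, -0.001, 0.001]
force: [0.1, 0.1, -3.7]
grip_width: 0.189
finger_force: 59.6
```

Run:
```python
from m import *
p,d,K,M=shot("wrist","w2.png");W=world(d,K,M);H,S,V=colors(p)
s=readout.sense();print(s["tcp_pos"],s["force"],s["grip_width"])
yel=(H>12)&(H<30)&(S>110)&(V>80)
v,u=np.mgrid[:480,:640]
P=rect(W,yel,"bar",.12,.26)
z=W[...,2]
n,l,st,c=cv2.connectedComponentsWithStats(((z>.017)&(z<.04)&(v<330)).astype(np.uint8))
for i in range(1,n):
    if st[i,4]>600: rect(W,l==i,"obj %s"%c[i].round(),.015,.08)
n,l,st,c=cv2.connectedComponentsWithStats(((z>.045)&(z<.08)&(W[...,1]>.15)).astype(np.uint8))
for i in range(1,n):
    if st[i,4]>200: rect(W,l==i,"tall %s"%c[i].round(),.045,.08)
g=(H>60)&(H<90)&(S>100)&(V>30)
P=rect(W,g&(v<330),"mat",.0,.015);print(P[:,2].mean())
# map of mat corners in wrist
go([.481,.332,.03],260.7)
```

```text
[0.48063132 0.3304718  0.14689431] [-0.35917533 -0.9967998  -4.42660779] 0.192700167877794
bar 15689 c [501.5 326.1] s [ 17.8 169.9] a 78.1 z med/95 [156.3 158.3 159.4]
obj [199. 165.] 8874 c [523.2 409.3] s [ 42.3 169.9] a 81.9 z med/95 [21.2 24.7 27.3]
obj [393. 271.] 817 c [423.7 270.2] s [26.4 56.5] a 16.4 z med/95 [18.4 29.8 39.5]
obj [589. 297.] 2712 c [360.1 101. ] s [93.1 59.6] a 77.2 z med/95 [18.1 24.1 25.5]
tall [412. 307.] 4010 c [410.1 266.3] s [53.5 53.5] a 72.9 z med/95 [49.  61.4 62.6]
mat 54575 c [503.3 333. ] s [238.4 238.8] a 80.7 z med/95 [5.5 6.7 7.8]
0.006653048929432549
move [ 0.    -0.004  0.234] twist z -0.087
```

View pics/w2.png

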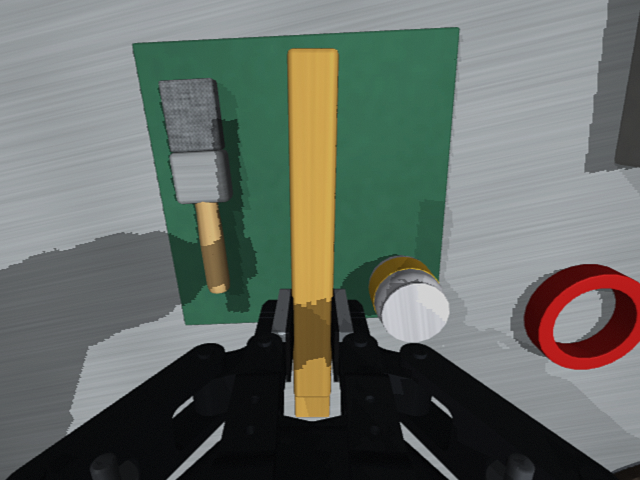

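The wrist view shows the bar held level over the mat at (313,200), between the brush at (195,170) and the tin at (410,300), with clear mat on all sides. I'm lowering it.

move_arm([
  {"delta_pos": [0,-0.003,0.08],"twist": [0,0,-0.09]},
  {"delta_pos": [0,-0.003,0.15],"twist": [0,0,-0.09]},
  {"delta_pos": [0,-0.003,0.2],"twist": [0,0,-0.09]},
  {"delta_pos": [0,-0.003,0.23],"twist": [0,0,-0.09]},
  {"delta_pos": [0,-0.003,0.25],"twist": [0,0,-0.09]},
  {"delta_pos": [0,-0.003,0.262],"twist": [0,0,-0.09]},
  {"delta_pos": [0,-0.003,0.262],"twist": [0,0,-0.09]},
])

```text
time: 8.82
tcp_pos: [0.4814, 0.3329, 0.017]
tool_rot: [0.997, -0.08, 0.0, -0.0]
force: [-1.0, 0.8, -4.0]
grip_width: 0.193
finger_force: 59.5
```

move_arm([
  {"delta_pos": [0,0,0.004],"twist": [0,0,0]},
  {"delta_pos": [0,0,0.008],"twist": [0,0,0]},
  {"delta_pos": [0,0,0.008],"twist": [0,0,0]},
])

```text
time: 9.2
tcp_pos: [0.4812, 0.3329, 0.0129]
tool_rot: [0.997, -0.08, 0.0, -0.0]
force: [0.8, -0.7, -3.5]
grip_width: 0.185
finger_force: 59.5
```

move_arm([
  {"delta_pos": [0,0,0.003],"twist": [0,0,0]},
  {"delta_pos": [0,0,0.005],"twist": [0,0,0]},
  {"delta_pos": [0,0,0.005],"twist": [0,0,0]},
])

```text
time: 9.57
tcp_pos: [0.4813, 0.3329, 0.0103]
tool_rot: [0.997, -0.08, 0.0, 0.0]
force: [0.0, -0.1, -3.4]
grip_width: 0.192
finger_force: 59.7
```

Run:
```python
from m import *
p,d,K,M=shot("wrist");W=world(d,K,M);H,S,V=colors(p)
s=readout.sense();print(s["tcp_pos"],s["force"],s["grip_width"])
yel=(H>12)&(H<30)&(S>110)&(V>80)
rect(W,yel&(W[...,1]<.37),"bar",.019,.05)
g=(H>60)&(H<90)&(S>100)&(V>30);rect(W,g,"mat",-.01,.015)
```

```text
[0.48126832 0.33289371 0.01034606] [-0.54022308  0.78406316 -2.59433619] 0.18732925703116862
bar 15960 c [490.5 318.7] s [182.4  91.9] a 22.3 z med/95 [21.4 22.7 24. ]
mat 146415 c [495.7 334. ] s [240.  222.2] a 80.8 z med/95 [5.6 6.7 7.7]
```

move_arm([
  {"delta_pos": [0,0,0.002],"twist": [0,0,0]},
  {"delta_pos": [0,0,0.002],"twist": [0,0,0]},
])

```text
time: 9.88
tcp_pos: [0.4813, 0.3329, 0.0101]
tool_rot: [0.997, -0.08, 0.0, -0.0]
force: [-3.1, -1.4, 4.8]
grip_width: 0.189
finger_force: 60.7
```

move_arm([
  {"delta_pos": [0,0,0],"twist": [0,0,0]},
  {"delta_pos": [0,0,0],"twist": [0,0,0]},
  {"delta_pos": [0,0,0],"twist": [0,0,0]},
  {"delta_pos": [0,0,0],"twist": [0,0,0]},
], jaw=0.0)

```text
time: 10.38
tcp_pos: [0.4813, 0.3329, 0.0093]
tool_rot: [0.997, -0.08, 0.0, -0.0]
force: [-0.9, -0.4, 0.2]
grip_width: 0.497
finger_force: 0.0
```

move_arm([
  {"delta_pos": [0,0,-0.03],"twist": [0,0,0]},
  {"delta_pos": [0,0,-0.1],"twist": [0,0,0]},
  {"delta_pos": [0,0,-0.2],"twist": [0,0,0]},
  {"delta_pos": [0,0,-0.3],"twist": [0,0,0]},
  {"delta_pos": [0,0,-0.36],"twist": [0,0,0]},
  {"delta_pos": [0,0,-0.36],"twist": [0,0,0]},
])

```text
time: 11.12
tcp_pos: [0.4824, 0.334, 0.1936]
tool_rot: [0.997, -0.08, 0.002, -0.003]
force: [-0.4, -0.4, 0.4]
grip_width: 0.497
finger_force: 0.0
```

Run:
```python
from m import *
p,d,K,M=shot("wrist");W=world(d,K,M);H,S,V=colors(p)
s=readout.sense();print(s["tcp_pos"],s["force"],s["joint_pos"])
yel=(H>12)&(H<30)&(S>110)&(V>80)
rect(W,yel&(abs(W[...,1]-.33)<.03),"bar",.008,.05)
g=(H>60)&(H<90)&(S>100)&(V>30);rect(W,g&(W[...,1]>.2),"mat",-.01,.015)
p,d,K,M=shot("top");W=world(d,K,M);H,S,V=colors(p)
v,u=np.mgrid[:480,:640]
k=(V<60)&(abs(W[...,0]-.578)<.065)&(abs(W[...,1]+.023)<.065)&(W[...,2]>.066)&(W[...,2]<.085)
P=W[k];c,r=cv2.minEnclosingCircle((P[:,:2]*1000).astype(np.float32));print("seal",c,r,np.median(P[:,2]),P.mean(0))
```

```text
[0.48158345 0.33331998 0.19152972] [ 0.29697386 -0.05783191 -0.95666567] [ 9.39066810e-01  2.40065629e-01 -2.50274909e-01  6.56225311e-06
 -1.07678421e+00  4.71629818e-01]
bar 3410 c [502.6 329.2] s [ 18.  169.1] a 80.4 z med/95 [14.8 22.5 23.8]
mat 47263 c [503.1 333.1] s [238.7 239.2] a 80.7 z med/95 [5.4 6.7 7.9]
seal (578.3693237304688, -23.21539878845215) 49.26814270019531 0.07412209670312442 [ 0.57780852 -0.02320731  0.07406501]
```

move_arm([
  {"delta_pos": [0.03,0.1,0],"twist": [0,0,0.3]},
  {"delta_pos": [0.06,0.2,0],"twist": [0,0,0.6]},
  {"delta_pos": [0.1,0.32,0.02],"twist": [0,0,0.9]},
  {"delta_pos": [0.14,0.44,0.04],"twist": [0,0,1]},
  {"delta_pos": [0.18,0.56,0.06],"twist": [0,0,1]},
  {"delta_pos": [0.219,0.684,0.08],"twist": [0,0,1]},
  {"delta_pos": [0.219,0.684,0.098],"twist": [0,0,1]},
])

```text
time: 12.1
tcp_pos: [0.5339, -0.0258, 0.1389]
tool_rot: [0.941, -0.337, -0.001, 0.001]
force: [0.5, 0.7, 0.5]
grip_width: 0.499
finger_force: 0.0
```

move_arm([
  {"delta_pos": [0,0,0],"twist": [0,0,0.35]},
  {"delta_pos": [0,0,0],"twist": [0,0,0.7]},
  {"delta_pos": [0,0,0],"twist": [0,0,1]},
  {"delta_pos": [0,0,0],"twist": [0,0,1]},
])

```text
time: 12.6
tcp_pos: [0.5343, -0.0218, 0.1395]
tool_rot: [0.824, -0.567, -0.001, 0.001]
force: [0.2, -1.3, -0.2]
grip_width: 0.499
finger_force: 0.0
```

move_arm([
  {"delta_pos": [0,0,0],"twist": [0,0,0.35]},
  {"delta_pos": [0,0,0],"twist": [0,0,0.69]},
  {"delta_pos": [0,0,0],"twist": [0,0,0.69]},
  {"delta_pos": [0,0,0],"twist": [0,0,0.69]},
])

```text
time: 13.1
tcp_pos: [0.5347, -0.0221, 0.1401]
tool_rot: [0.71, -0.704, -0.0, 0.0]
force: [-0.5, -0.5, -0.5]
grip_width: 0.5
finger_force: 0.0
```

Run:
```python
from m import *
p,d,K,M=shot("wrist","w3.png");W=world(d,K,M);H,S,V=colors(p)
k=(V<60)&(np.hypot(W[...,0]-.578,W[...,1]+.023)<.07)&(W[...,2]>.07)&(W[...,2]<.079)
P=W[k];c,r=cv2.minEnclosingCircle((P[:,:2]*1000).astype(np.float32));print("seal",c,r,np.median(P[:,2]))
go([c[0]/1000-.043,c[1]/1000,.055],180);print(readout.sense()["tcp_pos"])
```

```text
seal (577.7305297851562, -22.724998474121094) 49.69054412841797 0.07452511501915855
move [ 0.001 -0.     0.17 ] twist z 0.013
[ 0.53471676 -0.02209303  0.1401449 ]
```

View pics/w3.png

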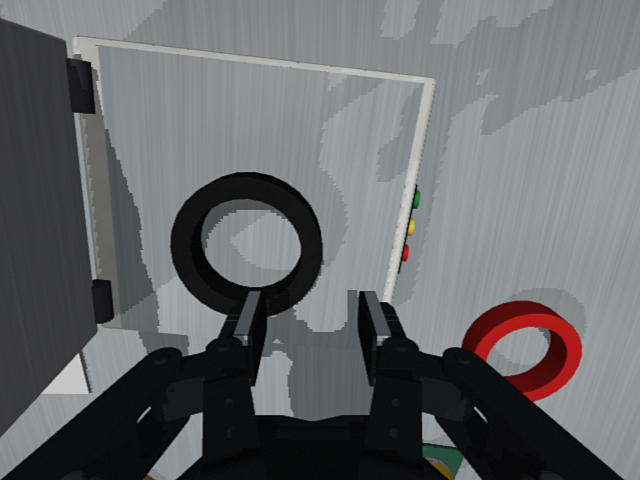

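The wrist view shows the black seal alone on the bed at (247,245), with the fingers at (245,320) and (370,320) lined up to straddle its near wall. Going down to grip it.

move_arm([
  {"delta_pos": [0,0,0.06],"twist": [0,0,0]},
  {"delta_pos": [0,0,0.11],"twist": [0,0,0]},
  {"delta_pos": [0,0,0.14],"twist": [0,0,0]},
  {"delta_pos": [0,0,0.16],"twist": [0,0,0]},
  {"delta_pos": [0,0,0.17],"twist": [0,0,0]},
  {"delta_pos": [0,0,0.17],"twist": [0,0,0]},
  {"delta_pos": [0,0,0.17],"twist": [0,0,0]},
])

```text
time: 14.02
tcp_pos: [0.5353, -0.0221, 0.0559]
tool_rot: [0.708, -0.706, 0.0, -0.0]
force: [-0.3, 0.1, 0.2]
grip_width: 0.498
finger_force: 0.0
```

move_arm([
  {"delta_pos": [0,0,0],"twist": [0,0,0]},
  {"delta_pos": [0,0,0],"twist": [0,0,0]},
  {"delta_pos": [0,0,0],"twist": [0,0,0]},
  {"delta_pos": [0,0,0],"twist": [0,0,0]},
  {"delta_pos": [0,0,0],"twist": [0,0,0]},
], jaw=-1, grip_force=50)

```text
time: 14.65
tcp_pos: [0.5352, -0.0222, 0.0559]
tool_rot: [0.708, -0.706, 0.0, -0.0]
force: [-1.6, -0.2, 5.6]
grip_width: 0.169
finger_force: 47.5
```

move_arm([
  {"delta_pos": [0,0,-0.02],"twist": [0,0,0]},
  {"delta_pos": [0,0,-0.06],"twist": [0,0,0]},
  {"delta_pos": [0,0,-0.12],"twist": [0,0,0]},
  {"delta_pos": [0,0,-0.18],"twist": [0,0,0]},
  {"delta_pos": [0,0,-0.22],"twist": [0,0,0]},
  {"delta_pos": [0,0,-0.22],"twist": [0,0,0]},
])

```text
time: 15.4
tcp_pos: [0.5357, -0.022, 0.1671]
tool_rot: [0.708, -0.706, 0.001, -0.001]
force: [-0.0, -0.2, -1.1]
grip_width: 0.169
finger_force: 47.4
```

```bash
cat > ring.py <<'E'
from m import *
p,d,K,M=shot("wrist");W=world(d,K,M);H,S,V=colors(p)
s=readout.sense();t=s["tcp_pos"];print(t,s["force"],s["grip_width"])
v,u=np.mgrid[:480,:640]
k=(V<60)&(np.hypot(W[...,0]-t[0]-.043,W[...,1]-t[1])<.07)&(W[...,2]>t[2]+.005)&(W[...,2]<t[2]+.03)&(v<330)&(u<320)
P=W[k];A=np.c_[P[:,:2]-P[:,:2].mean(0),np.ones(len(P))]
top=P[:,2]>np.percentile(P[:,2],40)
c=np.linalg.lstsq(A[top],P[top,2],rcond=None)[0];print("tilt x,y deg",np.degrees(c[:2]).round(2),"ztop",c[2],np.percentile(P[:,2],[5,50,95]).round(4))
q,r=cv2.minEnclosingCircle((P[top][:,:2]*1000).astype(np.float32));print(q,r,len(P))
f=(H<40)&(S<60)&(V>80)
E
python3 ring.py
```

```text
[ 0.53481815 -0.02208294  0.1657996 ] [ 0.57507071  0.16332177 -1.4370057 ] 0.16504127747000918
tilt x,y deg [-0.27  0.99] ztop 0.18625435169212998 [0.1746 0.1857 0.1869]
(580.046875, -30.70262908935547) 48.24443054199219 13469
```

move_arm([
  {"delta_pos": [0.08,0.02,0],"twist": [0,0,0]},
  {"delta_pos": [0.18,0.03,0],"twist": [0,0,0]},
  {"delta_pos": [0.29,0.05,0],"twist": [0,0,0]},
  {"delta_pos": [0.4,0.07,0.02],"twist": [0,0,0]},
  {"delta_pos": [0.5,0.09,0.04],"twist": [0,0,0]},
  {"delta_pos": [0.6,0.11,0.06],"twist": [0,0,0]},
  {"delta_pos": [0.66,0.116,0.08],"twist": [0,0,0]},
  {"delta_pos": [0.686,0.116,0.09],"twist": [0,0,0]},
  {"delta_pos": [0.686,0.116,0.09],"twist": [0,0,0]},
])

```text
time: 16.58
tcp_pos: [0.4768, -0.3655, 0.1188]
tool_rot: [0.707, -0.707, -0.001, 0.0]
force: [-0.2, 0.3, -1.0]
grip_width: 0.161
finger_force: 47.4
```

```bash
cat >> ring.py <<'E'
cv2.imwrite("pics/w4.png",p[:,:,::-1])
rect(W,(H>78)&(H<100)&(S>110)&(v<350),"teal",.01,.04)
rect(W,(V>60)&(abs(W[...,0]-.5)<.1),"floor",.0,.012)
rect(W,(V>60)&(W[...,1]<-.15),"rim",.0135,.026)
E
python3 ring.py
```

```text
[ 0.4772278  -0.36496109  0.11948839] [-0.41863252 -0.11212645 -0.97916784] 0.16381966044736307
tilt x,y deg [-0.55  1.61] ztop 0.137743803110148 [0.1281 0.1371 0.1383]
(520.9116821289062, -374.1500549316406) 47.906837463378906 13084Traceback (most recent call last):
  File "ring.py", line 12, in <module>
    rect(W,(H>78)&(H<100)&(S>110)&(v<350),"teal",.01,.04)
    ~~~~^^^^^^^^^^^^^^^^^^^^^^^^^^^^^^^^^^^^^^^^^^^^^^^^^
  File "m.py", line 7, in rect
    print(name,len(P),"c",np.round(r[0],1),"s",np.round(r[1],1),"a",round(r[2],1),"z med/95",np.round(np.percentile(P[:,2],[5,50,95])*1000,1));return P
                                                                                                      ~~~~~~~~~~~~~^^^^^^^^^^^^^^^^^^
    return _quantile_unchecked(
        a, q, axis, out, overwrite_input, method, keepdims, weights)
    return _ureduce(a,
                    func=_quantile_ureduce_func,
    ...<5 lines>...
                    overwrite_input=overwrite_input,
                    method=method)
    r = func(a, **kwargs)
    result = _quantile(arr,
                       quantiles=q,
    ...<2 lines>...
                       out=out,
                       weights=wgt)
    slices_having_nans = np.isnan(arr[-1, ...])
                                  ~~~^^^^^^^^^
IndexError: index -1 is out of bounds for axis 0 with size 0
```

View pics/w4.png

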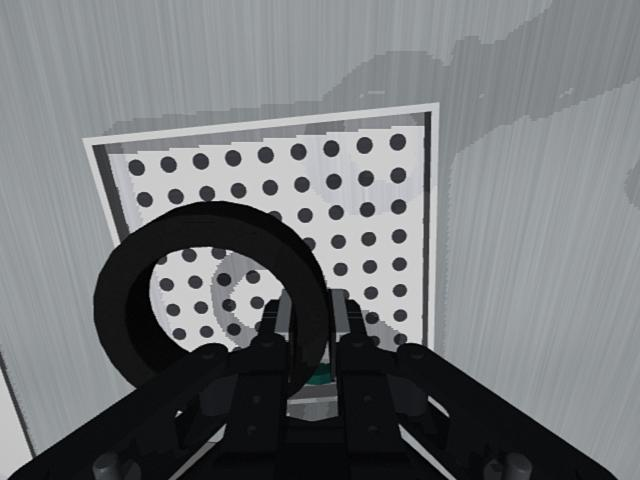

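The wrist view shows the seal held level over the tray at (215,300). It is inside the walls, and the teal seal at (318,375) is clear of it. Lowering it.

move_arm([
  {"delta_pos": [0,0,0.07],"twist": [0,0,0]},
  {"delta_pos": [0,0,0.13],"twist": [0,0,0]},
  {"delta_pos": [0,0,0.17],"twist": [0,0,0]},
  {"delta_pos": [0,0,0.195],"twist": [0,0,0]},
  {"delta_pos": [0,0,0.205],"twist": [0,0,0]},
  {"delta_pos": [0,0,0.21],"twist": [0,0,0]},
  {"delta_pos": [0,0,0.21],"twist": [0,0,0]},
])

```text
time: 17.5
tcp_pos: [0.4779, -0.3654, 0.0159]
tool_rot: [0.708, -0.706, 0.0, -0.0]
force: [-0.8, 1.1, -1.2]
grip_width: 0.165
finger_force: 47.4
```

move_arm([
  {"delta_pos": [0,0,0.003],"twist": [0,0,0]},
  {"delta_pos": [0,0,0.004],"twist": [0,0,0]},
  {"delta_pos": [0,0,0.004],"twist": [0,0,0]},
])

```text
time: 17.88
tcp_pos: [0.4776, -0.3654, 0.0134]
tool_rot: [0.708, -0.706, 0.0, -0.0]
force: [-0.3, 0.8, -1.1]
grip_width: 0.166
finger_force: 47.4
```

```bash
sed -i '/^rect(W,(H>78/d' ring.py; python3 ring.py
```

```text
[ 0.47757313 -0.36539352  0.01338565] [-0.18565021  0.05182841 -2.00310941] 0.16806550109096782
tilt x,y deg [-0.46  1.38] ztop 0.03246055093768794 [0.0221 0.0318 0.033 ]
(521.763427734375, -373.9102478027344) 47.9354133605957 13193
floor 117395 c [ 500.  -366.2] s [200.  253.2] a 0.0 z med/95 [0.2 5.2 6.6]
rim 15494 c [ 506.  -371.5] s [242.2 153.9] a 5.5 z med/95 [15.2 20.5 21.7]
```

move_arm([
  {"delta_pos": [0,0,0.003],"twist": [0,0,0]},
  {"delta_pos": [0,0,0.005],"twist": [0,0,0]},
  {"delta_pos": [0,0,0.005],"twist": [0,0,0]},
])

```text
time: 18.3
tcp_pos: [0.4775, -0.3653, 0.0109]
tool_rot: [0.708, -0.706, -0.0, 0.0]
force: [-0.9, 0.2, 1.6]
grip_width: 0.164
finger_force: 47.7
```

move_arm([
  {"delta_pos": [0,0,0.002],"twist": [0,0,0]},
  {"delta_pos": [0,0,0.002],"twist": [0,0,0]},
])

```text
time: 18.55
tcp_pos: [0.4776, -0.3654, 0.0109]
tool_rot: [0.708, -0.706, 0.0, 0.0]
force: [-3.4, 4.2, 11.0]
grip_width: 0.163
finger_force: 48.7
```

Contact with the floor. Releasing and rising.

move_arm([
  {"delta_pos": [0,0,0],"twist": [0,0,0]},
  {"delta_pos": [0,0,0],"twist": [0,0,0]},
  {"delta_pos": [0,0,0],"twist": [0,0,0]},
  {"delta_pos": [0,0,0],"twist": [0,0,0]},
], jaw=-0.2)

```text
time: 19.05
tcp_pos: [0.4775, -0.3653, 0.0096]
tool_rot: [0.708, -0.706, -0.0, 0.0]
force: [1.0, 0.4, 1.0]
grip_width: 0.402
finger_force: 0.0
```

move_arm([
  {"delta_pos": [0,0,-0.03],"twist": [0,0,0]},
  {"delta_pos": [0,0,-0.1],"twist": [0,0,0]},
  {"delta_pos": [0,0,-0.2],"twist": [0,0,0]},
  {"delta_pos": [0,0,-0.3],"twist": [0,0,0]},
  {"delta_pos": [0,0,-0.42],"twist": [0,0,0]},
  {"delta_pos": [0,0,-0.54],"twist": [0,0,0]},
  {"delta_pos": [0,0,-0.66],"twist": [0,0,0]},
  {"delta_pos": [0,0,-0.7],"twist": [0,0,0]},
  {"delta_pos": [0,0,-0.7],"twist": [0,0,0]},
])

```text
time: 20.18
tcp_pos: [0.4777, -0.3656, 0.3632]
tool_rot: [0.708, -0.706, 0.002, -0.001]
force: [-0.0, 0.0, -1.2]
grip_width: 0.4
finger_force: 0.0
```

Run:
```python
from m import *
s=readout.sense();print(s["tcp_pos"],s["joint_pos"],s["force"])
p,d,K,M=shot("wrist","w5.png");W=world(d,K,M);H,S,V=colors(p);v,u=np.mgrid[:480,:640]
k=(V<60)&(np.hypot(W[...,0]-.52,W[...,1]+.37)<.07)&(W[...,2]>.022)&(W[...,2]<.04)&(v<400)
P=W[k];q,r=cv2.minEnclosingCircle((P[:,:2]*1000).astype(np.float32));print("seal",q,r,np.percentile(P[:,2],[5,50,95]))
c=np.linalg.lstsq(np.c_[P[:,:2],np.ones(len(P))],P[:,2],rcond=None)[0];print("tilt",np.degrees(c[:2]))
# handle from top+side
for n in("top","side"):
    p,d,K,M=shot(n);W=world(d,K,M);H,S,V=colors(p)
    red=((H<8)|(H>172))&(S>120)&(W[...,0]>.5);rect(W,red,n+" handle",.295,.4)
    rect(W,(abs(W[...,1]+.045)<.06)&(abs(W[...,0]-.68)<.1),n+" plate lo",.07,.1)
    rect(W,(abs(W[...,1]+.045)<.06)&(abs(W[...,0]-.68)<.1),n+" plate hi",.22,.245)
```

```text
[ 0.47774041 -0.36556292  0.36316302] [-3.28399079e-01  1.80190480e-01  6.28488443e-02  3.84654601e-04
 -1.44842747e+00  3.30585235e-01] [-0.02379938  0.04565996 -1.15603926]
seal (520.6213989257812, -365.2749938964844) 49.78810501098633 [0.02749686 0.02953344 0.0310474 ]
tilt [-0.07751155 -0.09906927]
top handle 353 c [681.5 -49.2] s [124.5  11.6] a 84.4 z med/95 [301.9 306.5 310.5]
top plate lo 109 c [689.  -45.6] s [117.1   2.6] a 83.9 z med/95 [72.2 86.  98.7]
top plate hi 122 c [681.6 -45.8] s [118.2   2.8] a 84.7 z med/95 [221.9 232.5 244. ]
side handle 185 c [677.  -42.6] s [121.9  14. ] a 83.4 z med/95 [297.7 303.5 307.5]
side plate lo 283 c [686.2 -44.8] s [120.   10.7] a 84.3 z med/95 [70.8 85.3 98.3]
side plate hi 294 c [680.  -44.7] s [120.2   8.6] a 84.1 z med/95 [221.2 232.1 243.6]
```

move_arm([
  {"delta_pos": [-0.1,-0.07,-0.02],"twist": [0,0,0.19]},
  {"delta_pos": [-0.2,-0.13,-0.02],"twist": [0,0,0.19]},
  {"delta_pos": [-0.3,-0.2,-0.02],"twist": [0,0,0.19]},
  {"delta_pos": [-0.4,-0.27,-0.02],"twist": [0,0,0.19]},
  {"delta_pos": [-0.5,-0.33,-0.02],"twist": [0,0,0.19]},
  {"delta_pos": [-0.58,-0.38,-0.02],"twist": [0,0,0.19]},
  {"delta_pos": [-0.635,-0.41,-0.02],"twist": [0,0,0.19]},
  {"delta_pos": [-0.635,-0.41,-0.02],"twist": [0,0,0.19]},
  {"delta_pos": [-0.635,-0.41,-0.02],"twist": [0,0,0.19]},
])

```text
time: 21.45
tcp_pos: [0.6815, -0.0479, 0.3694]
tool_rot: [-0.672, 0.741, 0.0, -0.001]
force: [-0.5, -0.9, 0.2]
grip_width: 0.399
finger_force: 0.0
```

Run:
```python
from m import *
s=readout.sense();print(s["tcp_pos"],s["joint_pos"])
p,d,K,M=shot("wrist","w6.png");W=world(d,K,M);H,S,V=colors(p);v,u=np.mgrid[:480,:640]
red=((H<8)|(H>172))&(S>120)&(W[...,0]>.5)
rect(W,red,"handle",.295,.4)
rect(W,(abs(W[...,1]+.045)<.11)&(abs(W[...,0]-.68)<.1)&~red,"plate top",.23,.27)
go([.682,-.0475,.29],174.4)
```

```text
[ 0.68152324 -0.04786943  0.36939495] [ 2.14537395e-01  3.26980937e-01  2.71162909e-01  1.74977099e-04
 -1.51604141e+00 -3.11967283e-01]
handle 3728 c [680.7 -49.5] s [ 34. 126.] a 4.0 z med/95 [303.3 306.7 308.3]
plate top 754 c [687.3 -49. ] s [199.3  10.9] a 82.7 z med/95 [252.9 254.6 255.9]
move [-0.002 -0.001  0.16 ] twist z -0.001
```

View pics/w6.png

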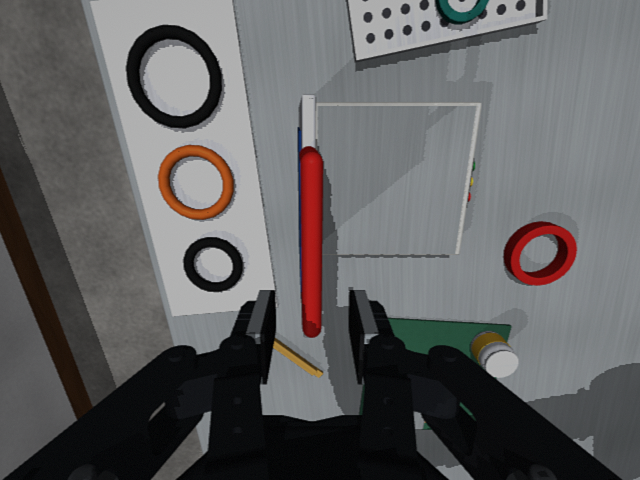

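The wrist view shows the red handle at (312,240) lying along the pads, between the fingers at (262,320) and (360,320). The bed is empty. Descending to grip the handle lightly.

move_arm([
  {"delta_pos": [0,0,0.06],"twist": [0,0,0]},
  {"delta_pos": [0,0,0.11],"twist": [0,0,0]},
  {"delta_pos": [0,0,0.14],"twist": [0,0,0]},
  {"delta_pos": [0,0,0.159],"twist": [0,0,0]},
  {"delta_pos": [0,0,0.159],"twist": [0,0,0]},
  {"delta_pos": [0,0,0.159],"twist": [0,0,0]},
])

```text
time: 22.25
tcp_pos: [0.6823, -0.0475, 0.2913]
tool_rot: [-0.672, 0.741, -0.001, 0.001]
force: [-0.4, 0.0, 0.0]
grip_width: 0.402
finger_force: 0.0
```

move_arm([
  {"delta_pos": [0,0,0],"twist": [0,0,0]},
  {"delta_pos": [0,0,0],"twist": [0,0,0]},
  {"delta_pos": [0,0,0],"twist": [0,0,0]},
  {"delta_pos": [0,0,0],"twist": [0,0,0]},
  {"delta_pos": [0,0,0],"twist": [0,0,0]},
], jaw=-1, grip_force=25)

```text
time: 22.88
tcp_pos: [0.6821, -0.0474, 0.2912]
tool_rot: [-0.672, 0.741, -0.0, 0.0]
force: [-2.0, 1.4, 5.1]
grip_width: 0.149
finger_force: 25.3
```

```bash
cat > arc.py <<'E'
from h import *
import sys
s=readout.sense();t=s["tcp_pos"];Rt=R.from_quat(s["tool_rot"]).as_matrix()
hinge=np.array([.690,-.0475,.052]);ex=np.array([.9952,-.0976,0])
def hd(th): return hinge+ex*(-.248*np.cos(th)+.006*np.sin(th))+np.array([0,0,.248*np.sin(th)+.006*np.cos(th)])
th0=float(sys.argv[1]);off=t-hd(th0);print("tcp",t,"off mm",(off*1e3).round(1),"force",s["force"].round(1))
for th in map(float,sys.argv[2:]): print(th,((Rt.T@(hd(th)+off-t))/.5).round(3))
E
python3 arc.py 1.52 1.5 1.45 1.4 1.35 1.3 1.25 1.2 1.15 1.1 1.05 1.0 .95 .9
```

```text
tcp [ 0.68211204 -0.04735821  0.29117167] off mm [-1.3 -0.5 -8.8] force [-2.   1.4  5.1]
1.5 [-0.    0.01  0.  ]
1.45 [-0.     0.035  0.002]
1.4 [-0.     0.059  0.005]
1.35 [-0.     0.084  0.009]
1.3 [-0.     0.108  0.015]
1.25 [-0.     0.132  0.021]
1.2 [-0.     0.155  0.029]
1.15 [-0.     0.178  0.038]
1.1 [-0.     0.201  0.048]
1.05 [-0.     0.223  0.059]
1.0 [-0.     0.245  0.072]
0.95 [-0.     0.266  0.085]
0.9 [-0.     0.286  0.1  ]
```

move_arm([
  {"delta_pos": [0,0.005,0],"twist": [0,0,0]},
  {"delta_pos": [0,0.015,0.001],"twist": [0,0,0]},
  {"delta_pos": [0,0.035,0.002],"twist": [0,0,0]},
  {"delta_pos": [0,0.059,0.005],"twist": [0,0,0]},
  {"delta_pos": [0,0.084,0.009],"twist": [0,0,0]},
  {"delta_pos": [0,0.108,0.015],"twist": [0,0,0]},
  {"delta_pos": [0,0.132,0.021],"twist": [0,0,0]},
  {"delta_pos": [0,0.155,0.029],"twist": [0,0,0]},
  {"delta_pos": [0,0.178,0.038],"twist": [0,0,0]},
  {"delta_pos": [0,0.19,0.043],"twist": [0,0,0]},
])

```text
time: 24.12
tcp_pos: [0.5864, -0.038, 0.2683]
tool_rot: [-0.672, 0.741, 0.0, -0.0]
force: [4.0, 0.1, -0.3]
grip_width: 0.153
finger_force: 25.8
```

```bash
python3 arc.py 1.125 1.1 1.05 1.0 .95 .9 .85 .8 .75 .7 .65 .6 .55 .5 .45 .4;  python3 - <<'E'
from m import *
p,d,K,M=shot("side");W=world(d,K,M);H,S,V=colors(p)
red=((H<8)|(H>172))&(S>120)&(W[...,0]>.45)&(abs(W[...,1]+.04)<.1);rect(W,red,"handle",.2,.4)
E
```

```text
tcp [ 0.5863646  -0.03795758  0.26827818] off mm [ -2.6  -0.4 -10.1] force [ 4.   0.1 -0.3]
1.1 [-0.     0.011  0.005]
1.05 [-0.     0.033  0.017]
1.0 [-0.     0.055  0.029]
0.95 [-0.     0.076  0.042]
0.9 [-0.     0.096  0.057]
0.85 [-0.     0.115  0.072]
0.8 [-0.     0.134  0.089]
0.75 [-0.     0.152  0.106]
0.7 [-0.     0.169  0.124]
0.65 [-0.     0.184  0.143]
0.6 [-0.     0.199  0.163]
0.55 [-0.     0.213  0.183]
0.5 [-0.     0.226  0.205]
0.45 [-0.     0.238  0.226]
0.4 [-0.     0.249  0.249]
handle 249 c [586.4 -33.1] s [127.4  39.1] a 83.1 z med/95 [239.4 278.4 286.4]
```

move_arm([
  {"delta_pos": [0,0.005,0.002],"twist": [0,0,0]},
  {"delta_pos": [0,0.018,0.009],"twist": [0,0,0]},
  {"delta_pos": [0,0.033,0.017],"twist": [0,0,0]},
  {"delta_pos": [0,0.055,0.029],"twist": [0,0,0]},
  {"delta_pos": [0,0.076,0.042],"twist": [0,0,0]},
  {"delta_pos": [0,0.096,0.057],"twist": [0,0,0]},
  {"delta_pos": [0,0.115,0.072],"twist": [0,0,0]},
  {"delta_pos": [0,0.134,0.089],"twist": [0,0,0]},
  {"delta_pos": [0,0.152,0.106],"twist": [0,0,0]},
  {"delta_pos": [0,0.169,0.124],"twist": [0,0,0]},
  {"delta_pos": [0,0.177,0.133],"twist": [0,0,0]},
])

```text
time: 25.55
tcp_pos: [0.4986, -0.0296, 0.2016]
tool_rot: [-0.672, 0.741, 0.0, -0.0]
force: [3.6, 0.7, 1.3]
grip_width: 0.146
finger_force: 25.8
```

```bash
python3 arc.py .675  .65 .6 .55 .5 .45 .4 .35 .3 .25 .2 .15 .1 .05 0
```

```text
tcp [ 0.49855972 -0.0295591   0.20158651] off mm [ -2.5  -0.6 -10.1] force [3.6 0.7 1.3]
0.65 [-0.     0.008  0.01 ]
0.6 [-0.     0.023  0.029]
0.55 [-0.     0.037  0.05 ]
0.5 [-0.     0.05   0.071]
0.45 [-0.     0.062  0.093]
0.4 [-0.     0.072  0.115]
0.35 [-0.     0.082  0.138]
0.3 [-0.     0.09   0.161]
0.25 [-0.     0.098  0.185]
0.2 [-0.     0.104  0.209]
0.15 [-0.     0.109  0.233]
0.1 [-0.     0.112  0.258]
0.05 [-0.     0.115  0.283]
0.0 [-0.     0.116  0.307]
```

move_arm([
  {"delta_pos": [0,0.008,0.01],"twist": [0,0,0]},
  {"delta_pos": [0,0.023,0.029],"twist": [0,0,0]},
  {"delta_pos": [0,0.037,0.05],"twist": [0,0,0]},
  {"delta_pos": [0,0.05,0.071],"twist": [0,0,0]},
  {"delta_pos": [0,0.062,0.093],"twist": [0,0,0]},
  {"delta_pos": [0,0.072,0.115],"twist": [0,0,0]},
  {"delta_pos": [0,0.082,0.138],"twist": [0,0,0]},
  {"delta_pos": [0,0.09,0.161],"twist": [0,0,0]},
  {"delta_pos": [0,0.098,0.185],"twist": [0,0,0]},
  {"delta_pos": [0,0.101,0.197],"twist": [0,0,0]},
  {"delta_pos": [0,0.104,0.209],"twist": [0,0,0]},
])

```text
time: 26.92
tcp_pos: [0.4473, -0.0246, 0.0974]
tool_rot: [-0.672, 0.741, 0.0, -0.0]
force: [1.2, -0.7, 1.5]
grip_width: 0.152
finger_force: 26.6
```

```bash
python3 arc.py .2 .175 .15 .125 .1 .075 .05 .025 0 -.02;  python3 - <<'E'
from m import *
p,d,K,M=shot("side","s7.png");W=world(d,K,M);H,S,V=colors(p)
red=((H<8)|(H>172))&(S>120)&(abs(W[...,0]-.45)<.04)&(abs(W[...,1]+.03)<.1);rect(W,red,"handle",.04,.4)
E
```

```text
tcp [ 0.44727121 -0.02456891  0.09736585] off mm [-2.  -0.7 -9.8] force [ 1.2 -0.7  1.5]
0.175 [-0.     0.003  0.012]
0.15 [-0.     0.005  0.024]
0.125 [-0.     0.007  0.037]
0.1 [-0.     0.009  0.049]
0.075 [-0.     0.01   0.061]
0.05 [-0.     0.011  0.074]
0.025 [-0.     0.012  0.086]
0.0 [-0.     0.012  0.098]
-0.02 [-0.     0.012  0.108]
handle 192 c [440.9  -8.4] s [124.4  50. ] a 63.8 z med/95 [103.6 111.8 118.1]
```

move_arm([
  {"delta_pos": [0,0.003,0.012],"twist": [0,0,0]},
  {"delta_pos": [0,0.005,0.024],"twist": [0,0,0]},
  {"delta_pos": [0,0.007,0.037],"twist": [0,0,0]},
  {"delta_pos": [0,0.009,0.049],"twist": [0,0,0]},
  {"delta_pos": [0,0.01,0.061],"twist": [0,0,0]},
  {"delta_pos": [0,0.011,0.07],"twist": [0,0,0]},
  {"delta_pos": [0,0.011,0.077],"twist": [0,0,0]},
  {"delta_pos": [0,0.012,0.083],"twist": [0,0,0]},
  {"delta_pos": [0,0.012,0.088],"twist": [0,0,0]},
  {"delta_pos": [0,0.012,0.088],"twist": [0,0,0]},
])

```text
time: 28.22
tcp_pos: [0.4411, -0.024, 0.0533]
tool_rot: [-0.672, 0.741, 0.0, -0.0]
force: [-0.3, 0.5, -5.7]
grip_width: 0.145
finger_force: 26.6
```

move_arm([
  {"delta_pos": [0,0,0.003],"twist": [0,0,0]},
  {"delta_pos": [0,0,0.006],"twist": [0,0,0]},
  {"delta_pos": [0,0,0.009],"twist": [0,0,0]},
  {"delta_pos": [0,0,0.01],"twist": [0,0,0]},
  {"delta_pos": [0,0,0.01],"twist": [0,0,0]},
])

```text
time: 28.85
tcp_pos: [0.441, -0.024, 0.0485]
tool_rot: [-0.672, 0.741, 0.0, -0.0]
force: [-4.5, 2.8, -0.5]
grip_width: 0.153
finger_force: 27.2
```

move_arm([
  {"delta_pos": [0,0,0.002],"twist": [0,0,0]},
  {"delta_pos": [0,0,0.004],"twist": [0,0,0]},
  {"delta_pos": [0,0,0.004],"twist": [0,0,0]},
])

```text
time: 29.22
tcp_pos: [0.4409, -0.024, 0.0465]
tool_rot: [-0.672, 0.741, 0.0, -0.0]
force: [-4.6, 3.1, 0.1]
grip_width: 0.151
finger_force: 27.2
```

```bash
cat > cov.py <<'E'
from m import *
for n in("top","side"):
    p,d,K,M=shot(n,n+"9.png");W=world(d,K,M);H,S,V=colors(p);x,y=W[...,0],W[...,1]
    ex=np.array([.9952,-.0976]);ey=np.array([.0976,.9952])
    X=(x-.690)*ex[0]+(y+.0475)*ex[1];Y=(x-.690)*ey[0]+(y+.0475)*ey[1]
    k=(X>-.18)&(X<-.02)&(abs(Y)<.09)&(W[...,2]>.045)&(W[...,2]<.085)
    c=np.linalg.lstsq(np.c_[X[k],Y[k],np.ones(k.sum())],W[...,2][k],rcond=None)[0]
    print(n,k.sum(),"slope rad",c[:2].round(4),"z at hinge",c[2],"z at -.19",c[2]-.19*c[0])
s=readout.sense();print(s["tcp_pos"],s["force"].round(1))
E
python3 cov.py
```

```text
top 4805 slope rad [-0.0032 -0.0033] z at hinge 0.06508871288080563 z at -.19 0.06569484859598772
side 1925 slope rad [-0.0048 -0.0051] z at hinge 0.06477868236763708 z at -.19 0.06569668943947896
[ 0.44092434 -0.02401269  0.04650756] [-4.4  1.7  0.4]
```

move_arm([
  {"delta_pos": [0,0,0.002],"twist": [0,0,0]},
  {"delta_pos": [0,0,0.004],"twist": [0,0,0]},
  {"delta_pos": [0,0,0.004],"twist": [0,0,0]},
])

```text
time: 29.7
tcp_pos: [0.4409, -0.024, 0.0453]
tool_rot: [-0.672, 0.741, 0.0, -0.0]
force: [-9.0, 4.2, 13.6]
grip_width: 0.156
finger_force: 28.5
```

```bash
python3 cov.py
```

```text
top 4819 slope rad [ 0.0001 -0.0033] z at hinge 0.06505539168787294 z at -.19 0.06503998765046538
side 1942 slope rad [-0.0021 -0.0054] z at hinge 0.06465001444139071 z at -.19 0.06505419895468316
[ 0.44086225 -0.02403766  0.04523283] [-9.   3.2 12.2]
```

move_arm([
  {"delta_pos": [0,0,0.002],"twist": [0,0,0]},
  {"delta_pos": [0,0,0.002],"twist": [0,0,0]},
])

```text
time: 30.05
tcp_pos: [0.4409, -0.024, 0.045]
tool_rot: [-0.672, 0.741, 0.0, -0.0]
force: [-13.2, 5.2, 26.6]
grip_width: 0.149
finger_force: 29.8
```

move_arm([
  {"delta_pos": [0,0,0],"twist": [0,0,0]},
  {"delta_pos": [0,0,0],"twist": [0,0,0]},
  {"delta_pos": [0,0,0],"twist": [0,0,0]},
], jaw=-0.55)

```text
time: 30.42
tcp_pos: [0.4419, -0.0239, 0.0438]
tool_rot: [-0.672, 0.741, -0.0, 0.0]
force: [-0.3, 0.3, -0.3]
grip_width: 0.224
finger_force: 0.0
```

```bash
python3 cov.py
```

```text
top 4803 slope rad [-0.0001 -0.0015] z at hinge 0.0649780581607017 z at -.19 0.06499611557996027
side 1918 slope rad [-0.0015 -0.0041] z at hinge 0.0647476129327301 z at -.19 0.0650320501739757
[ 0.44167994 -0.02396597  0.04370156] [-0.9  0.3  0.8]
```

The cover met its stop at 26 N with no further travel, and it is released. Rising straight up and doing a final check.

move_arm([
  {"delta_pos": [0,0,-0.02],"twist": [0,0,0]},
  {"delta_pos": [0,0,-0.06],"twist": [0,0,0]},
  {"delta_pos": [0,0,-0.14],"twist": [0,0,0]},
  {"delta_pos": [0,0,-0.24],"twist": [0,0,0]},
  {"delta_pos": [0,0,-0.34],"twist": [0,0,0]},
  {"delta_pos": [0,0,-0.4],"twist": [0,0,0]},
  {"delta_pos": [0,0,-0.4],"twist": [0,0,0]},
])

```text
time: 31.4
tcp_pos: [0.4427, -0.0237, 0.247]
tool_rot: [-0.672, 0.741, -0.001, 0.003]
force: [0.5, 0.1, -0.4]
grip_width: 0.226
finger_force: 0.0
```

```bash
python3 cov.py
```

```text
top 3989 slope rad [-0.0022 -0.0046] z at hinge 0.0648950044822796 z at -.19 0.06530504105653219
side 2132 slope rad [-0.0006 -0.0013] z at hinge 0.06466413949215104 z at -.19 0.06478074551923109
[ 0.44123471 -0.02391358  0.2440988 ] [0.1 0.2 0.3]
```

View pics/side9.png

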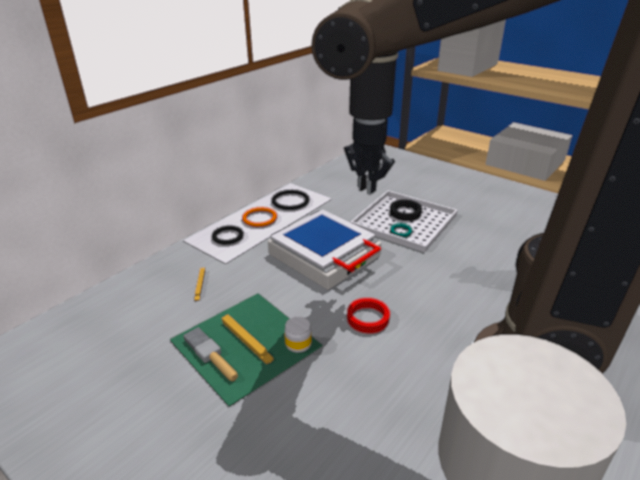

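View pics/top9.png

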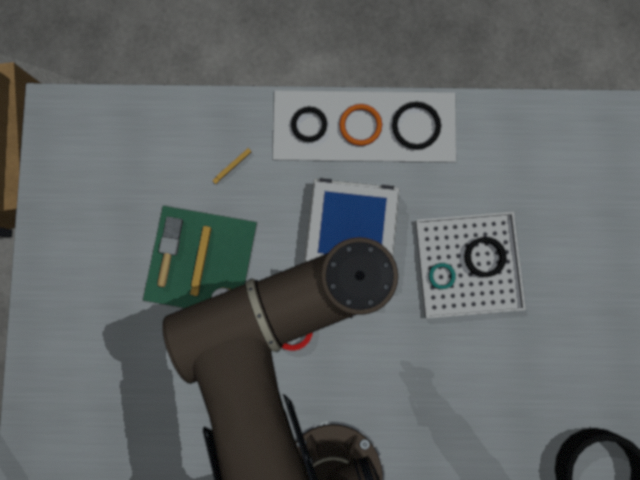

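The pictures show the bar wholly on the mat at (201,260) in the top view and the black seal flat in the tray at (485,256). The cover is shut at (325,240) in the side view, and the bystanders have not moved. Handing in.

```bash
python3 -c "
from station import job
print(job.finish_job())"
```

```text
the job is handed in; nothing more can be done
None
```

The job is handed in at about 31.5 s: the bar lies flat on the mat, the black seal is flat on the tray floor, and the cover was then swung down to its stop and released, with the teal seal, brush and tin left alone.

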